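# Clear the vacuum manifold of used resin filters and pump it down for the leak check

## Task

The laminating is done: push back the sprung sleeve of every quick coupling on the vacuum manifold that holds a resin filter, pull the filter out so that the sleeve snaps fully forward again, and put all the filters in the steel tray, standing or lying. Once the couplings are empty and the filters are in the tray, give the hand pump's lever exactly five full strokes, down to its stop and right back up each time, to draw the vacuum for the leak check. Leave the carton, tape, spanner and rivet jar where they are.

Things in the scene. Friction and masses are not known exactly. Their poses are not given: they have to be found in the camera images.
- station: Vacuum station, one bolted-down unit: plate 175 x 390 mm, manifold with five upright quick couplings in a row, hand pump with gauge at the +y end. Origin: on the table under the row; y runs along the row, -x looks to the robot, yaw up to 15 degrees. Couplings at x 0, y -172, -112, -52, 8, 68 mm; pump drum (96 mm across, 128 mm high) at x 0, y 148; gauge at x 88, y 148, 99 mm high.
- coupling0 (a point): Fixed point: centre of the upper face of coupling 0's sleeve when fully forward, 82 mm over the table. The sleeve is a knurled steel ring round the coupling, outer diameter 50, bore 30, height 32 mm; neighbours are 60 mm apart. It is pulled back by pushing it straight down 7 mm to its stop, e.g. with a fingertip on its upper face either side of the filter; spring 7 N at first, 13 N at the stop.
- coupling1 (a point): The same for coupling 1. All couplings work alike: some 5 mm down the nipple is unlocked and the valve spring lifts the filter by 6 mm. Let go then, the sleeve stays about 2 mm back against the freed nipple and the filter stands loose in the bore; lifted 20 mm more it is out and the sleeve snaps forward. A filter not freed so is locked and cannot be pulled out.
- coupling2 (a point): The same for coupling 2. A coupling without a filter is empty, its sleeve forward. Behind the couplings (station x 50 to 102 mm) lies the steel vacuum reservoir, 62 mm high.
- coupling3 (a point): The same for coupling 3.
- coupling4 (a point): The same for coupling 4, the one next to the pump.
- sleeve0 (a joint): How far the sleeve of coupling 0 is pushed back (down), m: 0 fully forward, 0.007 at its stop, about 0.002 while a freed nipple still stands in it.
- sleeve1 (a joint): How far the sleeve of coupling 1 is pushed back (down), m: 0 fully forward, 0.007 at its stop, about 0.002 while a freed nipple still stands in it.
- sleeve2 (a joint): How far the sleeve of coupling 2 is pushed back (down), m: 0 fully forward, 0.007 at its stop, about 0.002 while a freed nipple still stands in it.
- sleeve3 (a joint): How far the sleeve of coupling 3 is pushed back (down), m: 0 fully forward, 0.007 at its stop, about 0.002 while a freed nipple still stands in it.
- sleeve4 (a joint): How far the sleeve of coupling 4 is pushed back (down), m: 0 fully forward, 0.007 at its stop, about 0.002 while a freed nipple still stands in it.
- filter_a: Resin filter, 66 mm long, 55 to 115 g, starts locked upright in coupling 0. Origin: middle of the clear bowl, on the axis; z runs from nipple to hose barb. Along z: brass nipple of diameter 20 from -42 to -12 mm, clear round bowl of diameter 27 from -12 to 12 (grip here), black hexagon 27 mm across flats from 12 to 17, thin barb to 24. It can stand on its nipple's end or lie.
- filter_b: Resin filter like filter_a, in coupling 1 at the start. In a coupling the origin is 14 mm above the coupling point: the bowl's underside 2 mm, the barb's tip 38 mm over the forward sleeve. Three to five of the filters are present.
- filter_c: Resin filter like filter_a, in coupling 2 at the start.
- filter_d: Resin filter like filter_a, in coupling 3 at the start.
- filter_e: Resin filter like filter_a, in coupling 4 at the start.
- tray: Open steel tray, loose, 240 x 160 mm and 30 mm high outside, walls and floor 3 mm, 0.7 kg. Origin: centre of its underside; x along the 240 mm side. It stands left or right of the work, the carton on the other side.
- lever (a joint): Hand pump lever, rad: 0 at rest (up), 0.6 pressed down to its stop. It turns about a level pivot 80 mm over the table at station x 0, y 148 mm, parallel to the row, reaches out to the station's -x side, and springs back up by itself: 6 N on the pad at the start, 10 N at the stop.
- lever_pad (a point): Middle of the upper face of the lever's black pad (56 mm along the lever, 34 mm wide, 12 mm thick), 115 mm from the pivot; moves with the lever. At rest 132 mm over the table, the outer end of the pad higher by 24 degrees of slope; at the stop 65 mm over the table, the outer end 10 degrees lower.
- needle (a joint): Needle of the pump's gauge, rad clockwise from above, 0 at the start. Each full stroke of the lever carries it on by 0.588 (one scale mark; the fifth mark is broader) and it stays there; it cannot be turned back. A part stroke carries it part of a mark; a full stroke after that completes the mark.
- carton: Bystander: closed cardboard box 190 x 130 x 70 mm. Origin: centre of its underside.
- tape: Bystander: ring of adhesive tape lying flat, diameter 96, bore 76, height 25 mm. Origin: centre of its underside.
- spanner: Bystander: open-ended spanner 170 mm long, lying flat between robot and station.
- rivet_jar: Bystander: white rivet jar, diameter 64, height 75 mm, beside the station. Origin: centre of its underside.
There are look-alikes about, which are no part of the job. What is shaped like the filter_a but purple is not meant.

How it is judged:
By the outcome, as a careful person would: the job done as asked, in the order asked, and still so for the second after the job is handed in, with the robot touching nothing.
Of filter_a, filter_b, filter_c, filter_d, filter_e only 3 to 5 are there at a start; the rules pass over those that are not, and their reading is None.
At some moment in a run one of tray may be knocked a few centimetres aside while the robot is not near it.
Once in a run the grip may slacken for a moment while it holds something.
It also fails if it takes over 210 s, if anything falls off the work surface, if the arm or the gripper's body presses on something with over 40 N, if the wrist force passes 120 N, or if a joint passes its speed limit or range.

## Robot

A 6-joint arm with a two-finger parallel gripper is mounted at the origin on the work surface. World frame = base frame: x ahead of the robot, y to its left, z up, the work surface at z = 0. Lengths are in mm, angles in degrees, forces in N, time in s.
With the tool pointing down it reaches from about 300 to 750 mm from the base axis. Payload 8.5 kg.
Tool frame: the origin (TCP) lies on the front face of the gripper's body, between the roots of the fingers; the fingertips stand 64 mm ahead of it and the grasp point (between the pads) lies 45 mm ahead of it; z points along the fingers, y is the direction in which the jaws open and shut (so a half turn about z gives the same grasp; the last joint's range is limited). The gripper opens to 88 mm and grips with 3 to 60 N. Pads are 18 mm wide; open, the fingers measure 123 mm over their backs; the gripper's body (75 mm by 187 mm) begins 45 mm behind the grasp point.
Start: joints at [-86.648, 21.807, 74.336, -0, 83.858, -12.336], TCP at [148.71, -529.496, 302.748] pointing down, gripper open.
Joint ranges: [-178.18, 178.18], [-50.72, 133.34], [12.68, 142.11], [-81.47, 261.47], [9.98, 163.14], [-165.26, 165.26]. Speed limits (degrees/s): [136.94, 136.94, 180, 180, 180, 180].

## Interface

Orientations are given as [roll, pitch, yaw] about the fixed x, y, z axes, in that order (R = Rz(yaw) Ry(pitch) Rx(roll)).
In Python, from workcell import sensors, snapshot, bot gives the robot as it stands.
- The arm moves only by the tool step_arm, never from a script. Its argument "steps" is a list that holds one entry, the list of rows, each a list of 7 numbers: the shift along the tool's x, y, z in mm, then the turn, a rotation vector about the tool's x, y, z in rad, then the finger opening in mm, from 0 to 88.1. In form: [[[x, y, z, rx, ry, rz, hand], ...]]. A call has 1 to 12 rows; each row shifts and turns the commanded pose from where the row before left it, along the tool's axes as they then stand; what a row does not reach is not made up. A row lasts 1/8 s, in which the tool goes at most 62.5 mm and 10.7 degrees, less where a joint would pass 70% of its speed; a pose out of reach is approached as far as the arm can. A call is refused whole if a number of a shift passes 62.5 or a number of a turn 0.188, either way. A call with a gripper value outside its range is refused whole. The fingers move at their own pace and stop on an object; "force" is the grip in N (left out, the last holds). Time passes only in rows, so rows that do not move let the fingers close. It gives the time, the measured TCP pose, the force and the opening at its end, in the units of the state.
- sensors.observe(): the state, without advancing time (a new reading comes with each control period).
- snapshot(name): name is "side" or "top" or "wrist"; returns a dict with "frame" (480x640x3 uint8, red, green, blue), "fov_y" (degrees; the focal length in pixels is half the picture's height over the tangent of half this angle, whatever the lens; pixels are square), "cx", "cy" (the principal point, pixels), "xyz" and "rotation" of the camera in the world; the wrist camera has in their place "mount" (4x4, takes a point from camera to tool coordinates, whose origin is the TCP and whose axes are the flange's). Camera axes: x right, y up, looking along -z (the intrinsics and any distortion apply to the point x, -y, -z); pixel columns grow to the right and rows downward; lengths in mm; the calibration is good to about 2 mm. A picture is of the moment at which its call begins: read the wrist's pose just before it. There is no depth.
- bot.close_job(): hands the job in, once; it reports no verdict.
The state is a dict: "t": time; "joint_positions": joint angles; "dq": joint speeds; "effort": joint torques, N m; "position": TCP position; "tcp_rot": TCP orientation; "ft_force": force on the tool from outside, world axes, zero at the start; "ft_torque": the same for the moment, N m; "finger_gap": opening from 0.0 (shut) to 1.0 (fully open).
Only numpy, scipy, OpenCV 4.12 (cv2) and the standard library are available. Lean on these libraries where they do the work, as an engineer would, in place of code of your own. Each camera call takes 0.05 s, during which the arm holds its last target. There are 200 camera calls.

## Working session

There is one attempt and no reset: what is moved stays moved. The work goes in short steps, Python scripts to look and compute and a tool call to move; the robot and the scene stay as the last step left them, time stands still between calls to the robot, and variables do not carry over. Pictures are saved under pics/ and viewed, about 12 in all and at most 16, crops included, and the job is handed in when it is done.

Besides the shell and the picture viewer there is one more tool, called by a JSON object that holds its "fn" and its "kwargs", one argument or row to a line. step_arm: Moves the arm, as the interface text tells. Its arguments: {"type":"object","properties":{"steps":{"type":"array","items":{"type":"array","items":{"type":"array","items":{"type":"number"}}}},"force":{"type":"number"}},"required":["steps"]}

```bash
ls; mkdir -p pics
python3 - <<'E'
from workcell import sensors, snapshot, bot
import cv2
s=sensors.observe(); print({k:s[k] for k in('t','position','tcp_rot','finger_gap','ft_force')})
for n in('top','side'):
    d=snapshot(n); cv2.imwrite(f'pics/{n}0.png',d['frame'][:,:,::-1]); print(n,{k:v for k,v in d.items() if k!='frame'})
d=snapshot('wrist');print({k:v for k,v in d.items() if k!='frame'})
E
```

```text
pics
{'t': 0.0, 'position': array([ 148.6891913 , -529.31644294,  302.14672878]), 'tcp_rot': array([-1.79919222e+02, -1.54890517e-02,  1.56878577e+01]), 'finger_gap': 0.9981197909441493, 'ft_force': array([-0.26588861,  0.04983158, -0.03900057])}
top {'fov_y': 46.411372536152484, 'cx': 313.2546654034265, 'cy': 230.8874083588447, 'xyz': array([ 304.29432195,    1.6049887 , 1393.9930046 ]), 'rotation': array([ 11.85147992,   0.20995039, -91.52763409])}
side {'fov_y': 50.37796264663327, 'cx': 320.512830598608, 'cy': 241.12270597342155, 'xyz': array([ 362.75472555, -771.11969715,  845.66213558]), 'rotation': array([ 48.05817372,  -0.81132343, -13.32775084])}
{'fov_y': 69.42795017777173, 'cx': 321.8014770197709, 'cy': 240.88299065175997, 'mount': array([[ 1.12730810e-03,  9.60927712e-01,  2.76797149e-01,
         6.96309994e+01],
       [ 9.99998304e-01, -1.48630999e-03,  1.08718700e-03,
         9.50434781e-02],
       [ 1.45611449e-03,  2.76795454e-01, -9.60927758e-01,
        -8.25591952e+01],
       [ 0.00000000e+00,  0.00000000e+00,  0.00000000e+00,
         1.00000000e+00]])}
```

View pics/top0.png

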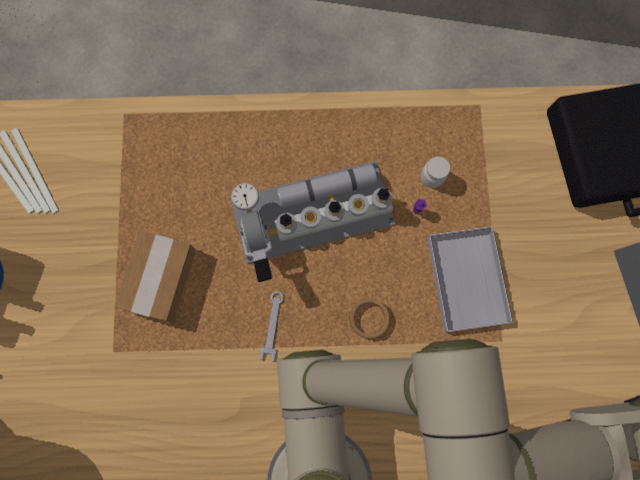

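View pics/side0.png

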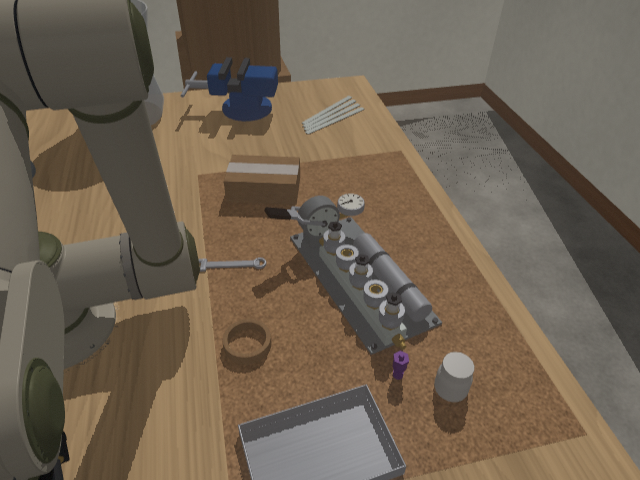

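Top view: the wanted filters (clear bowl, black hexagon) stand at (382,197), (335,208) and (286,221), which are couplings 0, 2 and 4. Couplings 1 (358,204) and 3 (311,216) are empty. The purple look-alike at (420,206) is not wanted. The tray is at (470,280) and the lever pad at (262,270).

```bash
cat > h.py <<'E'
import numpy as np, cv2
from scipy.spatial.transform import Rotation as R
from workcell import sensors, snapshot, bot
def rpy(a): return R.from_euler('xyz',a,degrees=True).as_matrix()
def cam(name):
    s=sensors.observe(); d=snapshot(name)
    if name=='wrist':
        T=np.eye(4);T[:3,:3]=rpy(s['tcp_rot']);T[:3,3]=s['position'];T=T@d['mount'];d['R'],d['p']=T[:3,:3],T[:3,3]
    else: d['R'],d['p']=rpy(d['rotation']),np.array(d['xyz'])
    d['f']=240/np.tan(np.radians(d['fov_y']/2)); d['s']=s
    return d
def ray(d,u,v):
    r=d['R']@np.array([(u-d['cx'])/d['f'],-(v-d['cy'])/d['f'],-1]); return d['p'],r/np.linalg.norm(r)
def onz(d,u,v,z):
    p,r=ray(d,u,v); return (p+r*(z-p[2])/r[2])
def proj(d,P):
    c=d['R'].T@(np.asarray(P,float)-d['p']); return d['cx']-d['f']*c[0]/c[2], d['cy']+d['f']*c[1]/c[2]
def tri(*rays):
    A=0;b=0
    for p,r in rays:
        M=np.eye(3)-np.outer(r,r);A=A+M;b=b+M@p
    return np.linalg.solve(A,b)
def save(d,name,crop=None,k=1):
    im=d['frame'][:,:,::-1]
    if crop: x0,y0,x1,y1=crop; im=im[y0:y1,x0:x1]
    cv2.imwrite('pics/'+name,cv2.resize(im,None,fx=k,fy=k,interpolation=cv2.INTER_CUBIC))
E
python3 - <<'E'
from h import *
t=cam('top');s=cam('side')
for n,u,z in(('c0',(382,196),120),('c1',(358,204),82),('c2',(334.5,207),120),('c3',(311,216),82),('c4',(286,220),120),('gauge',(245,197),99),('pad',(263,270),132)):
    print(n,onz(t,*u,z).round(1))
for n,u in(('c1',(375,290)),('c3',(347,254)),('c0',(394,300)),('c2',(362,261)),('c4',(335,229)),):print('side',n,onz(s,*u,82 if n in('c1','c3') else 115).round(1))
print('tray corners',[onz(t,*u,30).round(0)[:2] for u in((430,236),(491,229),(510,324),(446,332))])
cv2.imwrite('pics/t1.png',cv2.resize(t['frame'][140:300,220:440,::-1],None,fx=3.5,fy=3.5,interpolation=cv2.INTER_CUBIC))
E
```

```text
c0 [ 651.2 -164.9  120. ]
c1 [ 643.1 -110.9   82. ]
c2 [627.5 -52.2 120. ]
c3 [616.4   3.5  82. ]
c4 [599.4  62.1 120. ]
gauge [663.5 160.3  99. ]
pad [481.6 115.7 132. ]
side c1 [ 642.9 -114.6   82. ]
side c3 [6.159e+02 1.000e-01 8.200e+01]
side c0 [ 658.3 -175.5  115. ]
side c2 [629.5 -60.1 115. ]
side c4 [600.7  49.8 115. ]
tray corners [array([ 570., -290.]), array([ 583., -443.]), array([ 349., -467.]), array([ 334., -312.])]
```

View pics/t1.png

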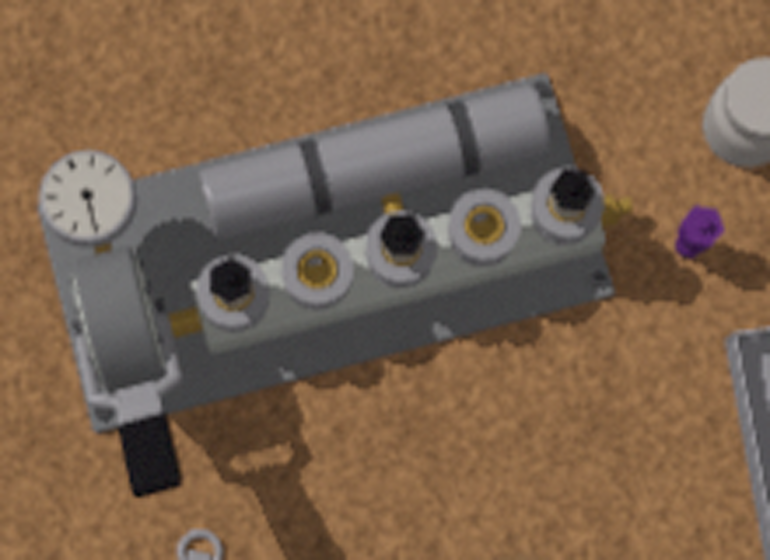

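{"fn": "step_arm", "kwargs": {
  "steps": [
    [[49.3,-27.3,0,0,0,0,88],[49.3,-27.3,0,0,0,0,88],[49.3,-27.3,0,0,0,0,88],[49.3,-27.3,0,0,0,0,88],[49.3,-27.3,0,0,0,0,88],[49.3,-27.3,0,0,0,0,88],[49.3,-27.3,0,0,0,0,88],[49.3,-27.3,0,0,0,0,88],[49.3,-27.3,0,0,0,0,88],[49.3,-27.3,0,0,0,0,88],[49.3,-27.3,0,0,0,0,88],[49.3,-27.3,0,0,0,0,88]]
  ]
}}

```text
t: 1.75
position: [630.8, -52.6, 302.7]
tcp_rot: [180.0, 0.0, 15.7]
ft_force: [0.4, -1.3, -0.6]
finger_gap: 0.997
```

{"fn": "step_arm", "kwargs": {
  "steps": [
    [[0,0,0,0,0,-0.17,88],[0,0,0,0,0,-0.17,88],[0,0,0,0,0,-0.17,88],[0,0,0,0,0,-0.17,88],[0,0,0,0,0,-0.17,88],[0,0,0,0,0,-0.17,88],[0,0,0,0,0,-0.17,88],[0,0,0,0,0,-0.17,88],[0,0,0,0,0,-0.17,88],[0,0,0,0,0,0,88],[0,0,0,0,0,0,88]]
  ]
}}

```text
t: 3.12
position: [629.7, -54.1, 302.6]
tcp_rot: [-180.0, -0.0, 103.2]
ft_force: [-0.4, -0.2, 0.8]
finger_gap: 0.998
```

Run:
```python
from h import *
d=cam('wrist');s=d['s'];print(s['position'],s['tcp_rot'],s['joint_positions'],s['ft_force']);save(d,'w1.png',k=1.25);np.save('w1.npy',dict(d),allow_pickle=True)
```

```text
[629.69756173 -54.11978502 302.63598875] [-1.79990678e+02 -4.85784648e-03  1.03164197e+02] [-1.56265008e+01  3.02876423e+01  6.00684480e+01 -2.32047127e-04
  8.96544187e+01 -2.87906964e+01] [-0.42866179 -0.17180052  0.81997898]
```

View pics/w1.png

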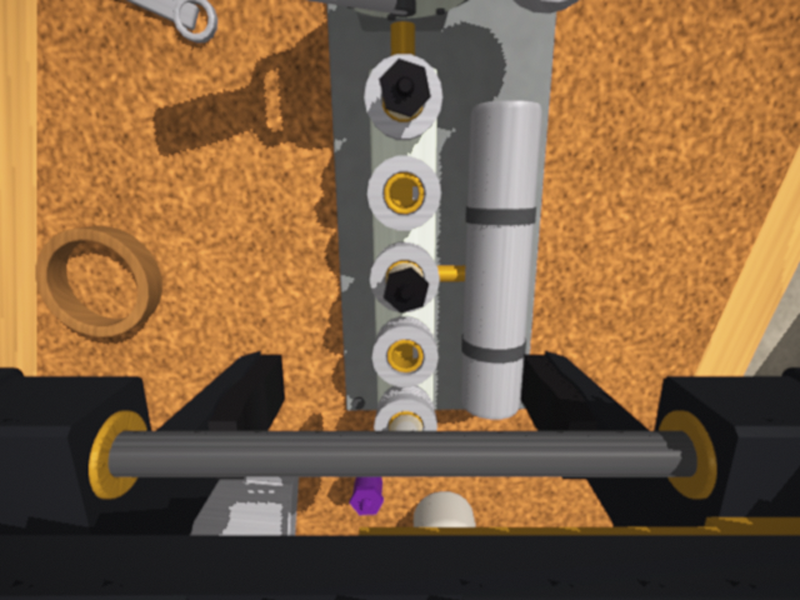

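Run:
```python
from h import *
d=np.load('w1.npy',allow_pickle=True).item()
P={n:onz(d,u/1.25,v/1.25,z) for n,u,v,z in(('3',404,193,82),('1',405,355.5,82),('2',405,289,120),('4',405,85,120))}
for k in P: print(k,P[k].round(1))
v=P['3']-P['1'];print('yaw',np.degrees(np.arctan2(-v[0],v[1])),np.linalg.norm(v))
v=P['4']-P['2'];print('yaw',np.degrees(np.arctan2(-v[0],v[1])),np.linalg.norm(v))
```

```text
3 [615.4   4.9  82. ]
1 [ 643.5 -110.9   82. ]
2 [629.2 -51.1 120. ]
4 [602.1  63.1 120. ]
yaw 13.655637288947755 119.12644636482439
yaw 13.328722504209791 117.32936604723398
```

{"fn": "step_arm", "kwargs": {
  "steps": [
    [[1.2,0,36,0,0,0,38],[0,0,36,0,0,0,38],[0,0,36,0,0,0,38],[0,0,0,0,0,0,38],[0,0,0,0,0,0,38]]
  ]
}}

```text
t: 3.8
position: [630.0, -53.1, 196.4]
tcp_rot: [179.9, 0.1, 103.3]
ft_force: [-0.2, -0.0, 0.4]
finger_gap: 0.451
```

Run:
```python
from h import *
d=cam('wrist');s=d['s'];print(s['position'],s['tcp_rot'],s['finger_gap']*88,s['ft_force']);save(d,'w2.png',k=1.25)
for z in (82,120): print([ (np.array(proj(d,(x,y,z)))*1.25).round(0) for x,y in((629.3,-53),(615.4,5.4),(643.2,-111.4))])
print((np.array(proj(d,d['s']['position']+[0,0,-64]))*1.25).round())
```

```text
[629.99100842 -53.08975467 196.35620973] [1.79883412e+02 6.18044983e-02 1.03309733e+02] 39.70150361032772 [-0.16014133 -0.00554978  0.36905062]
[array([403., 329.]), array([403., 202.]), array([403., 438.])]
[array([404., 362.]), array([404., 208.]), array([404., 489.])]
[406. 376.]
```

View pics/w2.png

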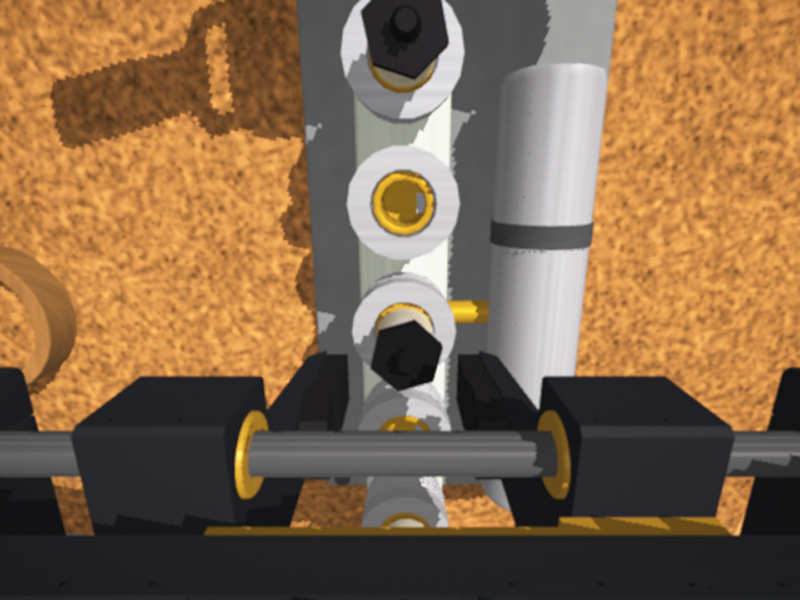

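{"fn": "step_arm", "kwargs": {
  "steps": [
    [[0,0,30,0,0,0,38],[0,0,14,0,0,0,38],[0,0,5,0,0,0,38],[0,0,4,0,0,0,38],[0,0,2,0,0,0,38],[0,0,0,0,0,0,38]]
  ]
}}

```text
t: 4.6
position: [629.5, -52.9, 141.9]
tcp_rot: [179.9, 0.0, 103.4]
ft_force: [-6.3, 0.5, 10.0]
finger_gap: 0.435
```

{"fn": "step_arm", "kwargs": {
  "steps": [
    [[0,0,1.5,0,0,0,38],[0,0,1,0,0,0,38],[0,0,0,0,0,0,38]]
  ]
}}

```text
t: 4.97
position: [629.5, -53.0, 139.7]
tcp_rot: [179.9, 0.1, 103.4]
ft_force: [-5.9, 1.5, 11.4]
finger_gap: 0.431
```

{"fn": "step_arm", "kwargs": {
  "steps": [
    [[0,0,0.8,0,0,0,38],[0,0,0,0,0,0,38],[0,0,-4,0,0,0,38],[0,0,-4.5,0,0,0,38],[0,0,0,0,0,0,20],[0,0,0,0,0,0,20],[0,0,0,0,0,0,20],[0,0,0,0,0,0,20]]
  ],
  "force": 20
}}

```text
t: 5.98
position: [629.6, -53.1, 145.3]
tcp_rot: [180.0, 0.0, 103.3]
ft_force: [-0.2, -0.1, 5.1]
finger_gap: 0.299
```

Run:
```python
from h import *
d=cam('wrist');s=d['s'];print(s['position'],s['finger_gap']*88,s['ft_force']);save(d,'w3.png',k=1)
```

```text
[629.64086092 -53.07966339 145.26299256] 26.31405159100174 [-0.21398537 -0.05534937  5.05975899]
```

View pics/w3.png

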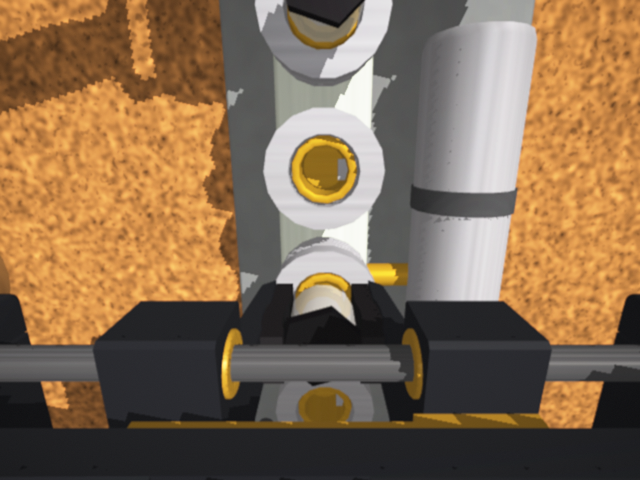

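{"fn": "step_arm", "kwargs": {
  "steps": [
    [[0,0,-3,0,0,0,20],[0,0,-3,0,0,0,20],[0,0,0,0,0,0,20]]
  ]
}}

```text
t: 6.4
position: [629.5, -52.9, 151.1]
tcp_rot: [180.0, -0.0, 103.4]
ft_force: [3.2, 0.8, -1.6]
finger_gap: 0.298
```

{"fn": "step_arm", "kwargs": {
  "steps": [
    [[0,0,-10,0,0,0,20],[0,0,-20,0,0,0,20],[0,0,-30,0,0,0,20],[0,0,-30,0,0,0,20],[-41,-24.5,0,0,0,0,20],[-41,-24.5,0,0,0,0,20],[-41,-24.5,0,0,0,0,20],[-41,-24.5,0,0,0,0,20],[-41,-24.5,0,0,0,0,20],[-41,-24.5,0,0,0,0,20],[-41,-24.5,0,0,0,0,20],[0,0,0,0,0,0,20]]
  ]
}}

```text
t: 7.9
position: [527.2, -374.4, 240.9]
tcp_rot: [-179.9, -0.0, 103.1]
ft_force: [0.3, 1.2, -1.1]
finger_gap: 0.297
```

Run:
```python
from h import *
d=cam('wrist');s=d['s'];print(s['t'],s['position'],s['finger_gap']*88,s['ft_force'])
t=cam('top'); im=np.zeros((480,960,3),np.uint8)
im[:,:640]=d['frame'];im[:300,640:]=t['frame'][100:400,320:640];cv2.imwrite('pics/w4.png',cv2.resize(im[:,:,::-1],(800,400)))
```

```text
7.9 [ 527.19203692 -374.39659109  240.90937011] 26.12473116798405 [ 0.26393917  1.21636504 -1.13808921]
```

View pics/w4.png

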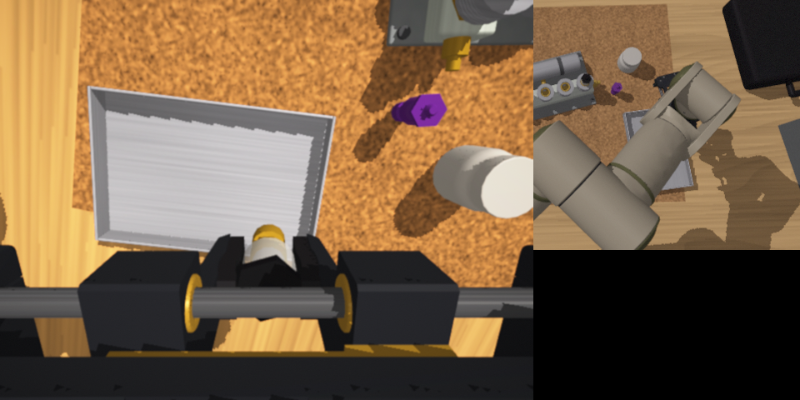

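Run:
```python
from h import *
d=cam('wrist')
for u in((88,87),(335,117),(97,240)): print(onz(d,u[0]*1.2,u[1]*1.2,30).round(0))
```

```text
[ 337. -315.   30.]
[ 574. -286.   30.]
[ 357. -472.   30.]
```

{"fn": "step_arm", "kwargs": {
  "steps": [
    [[0,0,40,0,0,0,20],[0,0,40,0,0,0,20],[0,0,40,0,0,0,20],[0,0,20,0,0,0,20],[0,0,8,0,0,0,20],[0,0,3,0,0,0,20],[0,0,0,0,0,0,20]]
  ]
}}

```text
t: 8.93
position: [529.2, -371.7, 90.8]
tcp_rot: [180.0, 0.1, 103.4]
ft_force: [-0.5, -0.1, -1.2]
finger_gap: 0.295
```

{"fn": "step_arm", "kwargs": {
  "steps": [
    [[0,0,2,0,0,0,20],[0,0,0,0,0,0,32],[0,0,0,0,0,0,40],[0,0,0,0,0,0,40],[0,0,-10,0,0,0,40],[0,0,-30,0,0,0,40],[0,0,-50,0,0,0,40],[0,0,-50,0,0,0,40],[0,0,0,0,0,0,40]]
  ]
}}

```text
t: 10.05
position: [529.5, -372.4, 233.0]
tcp_rot: [179.7, 0.4, 103.4]
ft_force: [-0.1, -0.1, -0.7]
finger_gap: 0.454
```

{"fn": "step_arm", "kwargs": {
  "steps": [
    [[41.7,42.8,0,0,0,0,40],[41.7,42.8,0,0,0,0,40],[41.7,42.8,0,0,0,0,40],[41.7,42.8,0,0,0,0,40],[0,0,0,0,0,0,40],[0,0,0,0,0,0,40]]
  ]
}}

```text
t: 10.8
position: [656.5, -170.2, 227.2]
tcp_rot: [-179.9, -0.0, 103.4]
ft_force: [-0.8, -0.3, 0.4]
finger_gap: 0.452
```

Run:
```python
from h import *
d=cam('wrist');s=d['s'];print(s['t'],s['position'],s['tcp_rot'],s['finger_gap']*88,s['ft_force'])
t=cam('top'); im=np.zeros((480,960,3),np.uint8)
im[:,:640]=d['frame'];im[:300,640:]=t['frame'][100:400,320:640];cv2.imwrite('pics/w5.png',cv2.resize(im[:,:,::-1],(800,400)))
u=np.array([-np.sin(np.radians(13.4)),np.cos(np.radians(13.4)),0]);c2=np.array([629.3,-53,0])
for k in range(3): print(k,(np.array(proj(d,c2+(k-2)*60*u+[0,0,82]))/1.2).round(1),(np.array(proj(d,c2+(k-2)*60*u+[0,0,120]))/1.2).round(1))
```

```text
10.8 [ 656.53179665 -170.23634958  227.22857388] [-1.79927449e+02 -2.90720894e-02  1.03356801e+02] 39.74016819965875 [-0.75760599 -0.31852614  0.39255757]
0 [271.  207.2] [271.4 223.2]
1 [271.2 132.6] [271.7 135.3]
2 [271.5  46.1] [272.1  30.4]
```

View pics/w5.png

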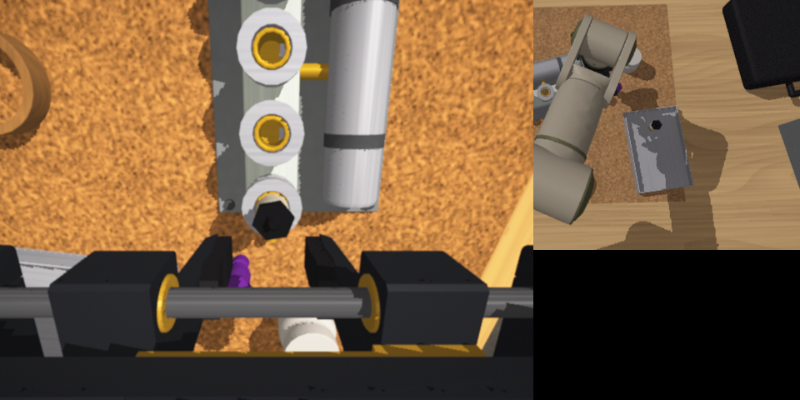

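{"fn": "step_arm", "kwargs": {
  "steps": [
    [[0.3,0.7,40,0,0,0,38],[0,0,30,0,0,0,38],[0,0,6,0,0,0,38],[0,0,5,0,0,0,38],[0,0,4,0,0,0,38],[0,0,3,0,0,0,38],[0,0,1,0,0,0,38],[0,0,0,0,0,0,38],[0,0,0,0,0,0,38]]
  ]
}}

```text
t: 12.02
position: [657.7, -170.2, 141.7]
tcp_rot: [179.9, 0.2, 103.3]
ft_force: [-4.2, -0.4, 10.3]
finger_gap: 0.432
```

{"fn": "step_arm", "kwargs": {
  "steps": [
    [[0,0,-5,0,0,0,38],[0,0,-5,0,0,0,38],[0,0,0,0,0,0,20],[0,0,0,0,0,0,20],[0,0,0,0,0,0,20],[0,0,0,0,0,0,20],[0,0,-3,0,0,0,20],[0,0,-3,0,0,0,20],[0,0,0,0,0,0,20]]
  ]
}}

```text
t: 13.15
position: [657.6, -169.5, 155.1]
tcp_rot: [180.0, -0.0, 103.4]
ft_force: [2.8, 1.4, -1.3]
finger_gap: 0.3
```

{"fn": "step_arm", "kwargs": {
  "steps": [
    [[0,0,-3,0,0,0,20],[0,0,-3,0,0,0,20],[0,0,0,0,0,0,20]]
  ]
}}

```text
t: 13.52
position: [657.7, -169.6, 161.8]
tcp_rot: [179.9, 0.0, 103.4]
ft_force: [2.5, 0.1, 0.3]
finger_gap: 0.297
```

Run:
```python
from h import *
d=cam('wrist');s=d['s'];print(s['t'],s['position'],s['finger_gap']*88,s['ft_force'])
save(d,'w6.png',(180,100,460,420),2)
```

```text
13.525 [ 657.66683398 -169.55972744  161.79594656] 26.175908978499706 [2.49007346 0.11535896 0.33416705]
```

View pics/w6.png

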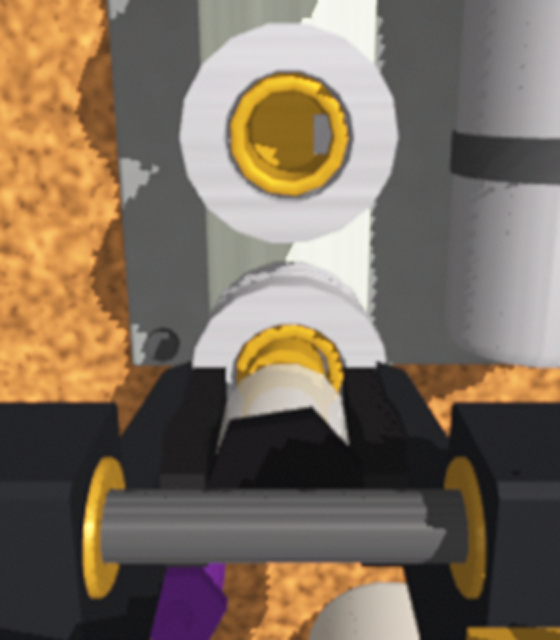

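{"fn": "step_arm", "kwargs": {
  "steps": [
    [[0,0,-10,0,0,0,20],[0,0,-20,0,0,0,20],[0,0,-25,0,0,0,20],[0,0,-25,0,0,0,20],[-26.5,-40.2,0,0,0,0,20],[-26.5,-40.2,0,0,0,0,20],[-26.5,-40.2,0,0,0,0,20],[-26.5,-40.2,0,0,0,0,20],[-26.5,-40.2,0,0,0,0,20],[-26.5,-40.2,0,0,0,0,20],[0,0,0,0,0,0,20],[0,0,0,0,0,0,20]]
  ]
}}

```text
t: 15.08
position: [459.5, -379.5, 241.1]
tcp_rot: [-180.0, -0.0, 103.3]
ft_force: [0.2, -0.1, -0.9]
finger_gap: 0.305
```

Run:
```python
from h import *
d=cam('wrist');s=d['s'];print(s['t'],s['position'],s['finger_gap']*88,s['ft_force'])
# tray far edge check by predicted corners
print([np.round(np.array(proj(d,(x,y,30)))*1.0) for x,y in((337,-315),(574,-286))])
save(d,'w7.png')
```

```text
15.075 [ 459.46676001 -379.4845218   241.12981272] 26.88159846757863 [ 0.15665601 -0.14495985 -0.86755909]
[array([194., 116.]), array([486., 150.])]
```

View pics/w7.png

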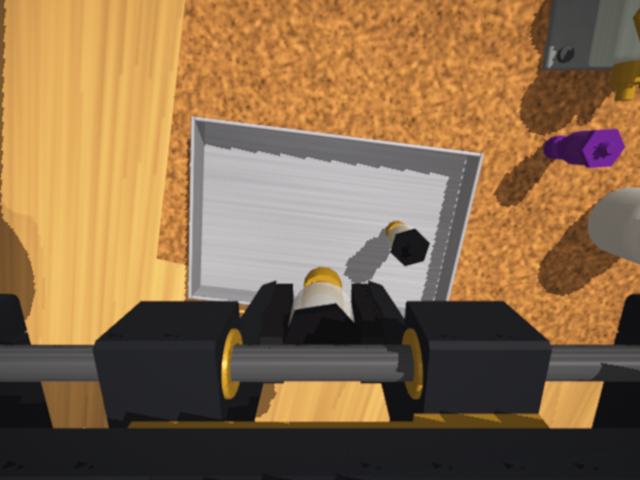

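{"fn": "step_arm", "kwargs": {
  "steps": [
    [[0,0,40,0,0,0,20],[0,0,40,0,0,0,20],[0,0,40,0,0,0,20],[0,0,20,0,0,0,20],[0,0,7,0,0,0,20],[0,0,2,0,0,0,20],[0,0,0,0,0,0,20],[0,0,0,0,0,0,20]]
  ]
}}

```text
t: 16.12
position: [459.7, -380.0, 92.7]
tcp_rot: [180.0, 0.1, 103.4]
ft_force: [0.3, 0.7, -0.9]
finger_gap: 0.299
```

{"fn": "step_arm", "kwargs": {
  "steps": [
    [[0,0,1.5,0,0,0,20],[0,0,1,0,0,0,20],[0,0,0,0,0,0,20]]
  ]
}}

```text
t: 16.5
position: [459.9, -380.4, 92.0]
tcp_rot: [179.9, 0.2, 103.4]
ft_force: [-2.9, 3.4, 16.5]
finger_gap: 0.303
```

{"fn": "step_arm", "kwargs": {
  "steps": [
    [[0,0,-1.7,0,0,0,20],[0,0,0,0,0,0,32],[0,0,0,0,0,0,40],[0,0,0,0,0,0,40],[0,0,-10,0,0,0,40],[0,0,-30,0,0,0,40],[0,0,-50,0,0,0,40],[0,0,-50,0,0,0,40],[0,0,0,0,0,0,40]]
  ]
}}

```text
t: 17.62
position: [460.2, -380.6, 235.7]
tcp_rot: [179.8, 0.4, 103.4]
ft_force: [-0.1, -0.4, -1.1]
finger_gap: 0.454
```

{"fn": "step_arm", "kwargs": {
  "steps": [
    [[44.3,26.7,0,0,0,0,40],[44.3,26.7,0,0,0,0,40],[44.3,26.7,0,0,0,0,40],[44.3,26.7,0,0,0,0,40],[44.3,26.7,0,0,0,0,40],[44.3,26.7,0,0,0,0,40],[44.3,26.7,0,0,0,0,40],[44.3,26.7,0,0,0,0,40],[44.3,26.7,0,0,0,0,40],[0,0,0,0,0,0,40],[0,0,0,0,0,0,40]]
  ]
}}

```text
t: 19.0
position: [600.9, 63.1, 230.5]
tcp_rot: [-179.9, -0.0, 103.4]
ft_force: [-0.4, -0.3, -0.3]
finger_gap: 0.451
```

Run:
```python
from h import *
d=cam('wrist');s=d['s'];print(s['t'],s['position'],s['tcp_rot'],s['finger_gap']*88,s['ft_force'])
t=cam('top'); im=np.zeros((480,960,3),np.uint8)
im[:,:640]=d['frame'];im[:300,640:]=t['frame'][100:400,320:640];cv2.imwrite('pics/w8.png',cv2.resize(im[:,:,::-1],(800,400)))
u=np.array([-np.sin(np.radians(13.4)),np.cos(np.radians(13.4)),0]);c2=np.array([629.3,-53,0])
for k in (3,4): print(k,(np.array(proj(d,c2+(k-2)*60*u+[0,0,82]))/1.2).round(1),(np.array(proj(d,c2+(k-2)*60*u+[0,0,120]))/1.2).round(1))
```

```text
19.0 [600.94462604  63.11506192 230.50173537] [-1.79921807e+02 -7.45259981e-03  1.03358975e+02] 39.72924505427253 [-0.41554268 -0.25451088 -0.3064393 ]
3 [270.8 270.1] [271.1 295.1]
4 [271.  205.8] [271.4 221.4]
```

View pics/w8.png

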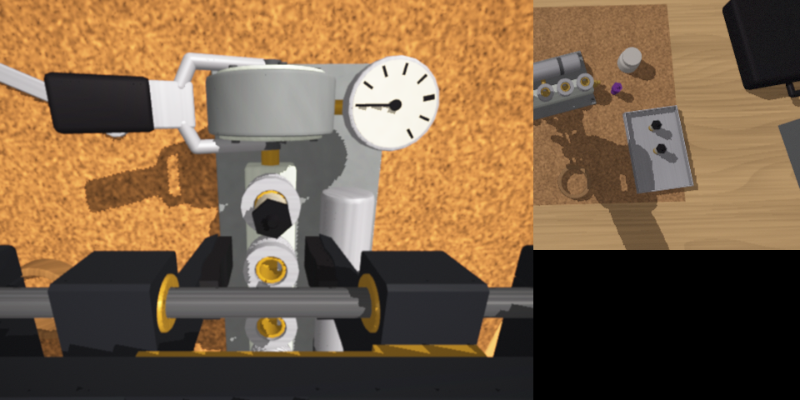

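{"fn": "step_arm", "kwargs": {
  "steps": [
    [[0.8,0.7,40,0,0,0,38],[0,0,32,0,0,0,38],[0,0,6,0,0,0,38],[0,0,5,0,0,0,38],[0,0,4,0,0,0,38],[0,0,3,0,0,0,38],[0,0,2,0,0,0,38],[0,0,1,0,0,0,38],[0,0,0,0,0,0,38]]
  ]
}}

```text
t: 20.23
position: [602.2, 64.1, 140.4]
tcp_rot: [179.9, 0.1, 103.4]
ft_force: [-4.1, -1.8, 10.2]
finger_gap: 0.434
```

Run:
```python
from h import *
from workcell import sensors
t=cam('top');print(sensors.observe()['position'],sensors.observe()['ft_force'])
```

```text
[602.1949466   64.10540509 140.42452536] [-3.93389375 -2.17355284 11.16079319]
```

{"fn": "step_arm", "kwargs": {
  "steps": [
    [[0,0,1,0,0,0,38],[0,0,0,0,0,0,38],[0,0,-5,0,0,0,38],[0,0,-5,0,0,0,38],[0,0,0,0,0,0,20],[0,0,0,0,0,0,20],[0,0,0,0,0,0,20],[0,0,0,0,0,0,20],[0,0,-3,0,0,0,20],[0,0,-3,0,0,0,20],[0,0,0,0,0,0,20]]
  ]
}}

```text
t: 21.65
position: [601.6, 64.5, 153.2]
tcp_rot: [-180.0, -0.0, 103.4]
ft_force: [-2.7, -0.6, 0.5]
finger_gap: 0.298
```

{"fn": "step_arm", "kwargs": {
  "steps": [
    [[0,0,-4,0,0,0,20],[0,0,-4,0,0,0,20],[0,0,-4,0,0,0,20],[0,0,-4,0,0,0,20],[0,0,0,0,0,0,20]]
  ]
}}

```text
t: 22.28
position: [602.1, 64.4, 169.8]
tcp_rot: [179.9, 0.0, 103.3]
ft_force: [0.9, 0.2, -0.9]
finger_gap: 0.296
```

{"fn": "step_arm", "kwargs": {
  "steps": [
    [[0,0,-35,0,0,0,20],[0,0,-40,0,0,0,20],[-39.1,-30.5,0,0,0,0,20],[-39.1,-30.5,0,0,0,0,20],[-39.1,-30.5,0,0,0,0,20],[-39.1,-30.5,0,0,0,0,20],[-39.1,-30.5,0,0,0,0,20],[-39.1,-30.5,0,0,0,0,20],[-39.1,-30.5,0,0,0,0,20],[-39.1,-30.5,0,0,0,0,20],[-39.1,-30.5,0,0,0,0,20],[-39.1,-30.5,0,0,0,0,20]]
  ]
}}

```text
t: 23.78
position: [394.4, -387.9, 244.3]
tcp_rot: [180.0, 0.0, 103.3]
ft_force: [1.1, -0.6, -0.9]
finger_gap: 0.297
```

Run:
```python
from h import *
d=cam('wrist');s=d['s'];print(s['t'],s['position'],s['finger_gap']*88,s['ft_force'])
print([np.round(np.array(proj(d,(x,y,30)))*1.0) for x,y in((337,-315),(574,-286))])
save(d,'w9.png')
```

```text
23.775 [ 394.44404487 -387.88502743  244.25330928] 26.103143230058865 [ 1.10783932 -0.579376   -0.94068407]
[array([276., 125.]), array([561., 159.])]
```

View pics/w9.png

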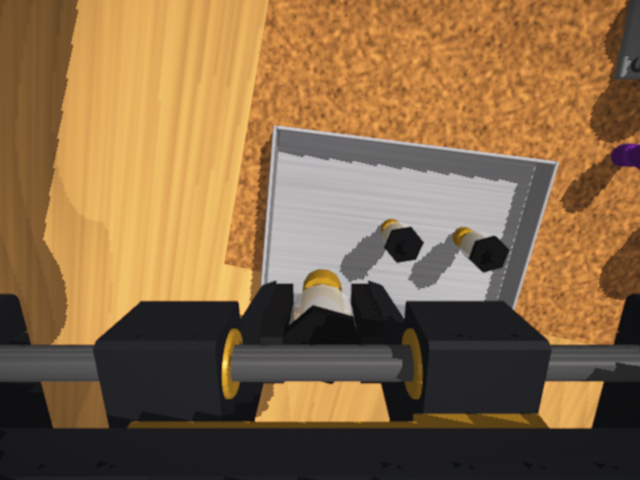

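{"fn": "step_arm", "kwargs": {
  "steps": [
    [[0,3,40,0,0,0,20],[0,0,40,0,0,0,20],[0,0,40,0,0,0,20],[0,0,20,0,0,0,20],[0,0,9,0,0,0,20],[0,0,2,0,0,0,20],[0,0,0,0,0,0,20],[0,0,0,0,0,0,20]]
  ]
}}

```text
t: 24.82
position: [398.4, -386.0, 93.9]
tcp_rot: [180.0, 0.1, 103.3]
ft_force: [-0.2, 0.5, -0.7]
finger_gap: 0.301
```

{"fn": "step_arm", "kwargs": {
  "steps": [
    [[0,0,1.5,0,0,0,20],[0,0,0,0,0,0,20],[0,0,0,0,0,0,32],[0,0,0,0,0,0,38],[0,0,0,0,0,0,38],[0,0,-10,0,0,0,38],[0,0,-30,0,0,0,38],[0,0,-50,0,0,0,38],[0,0,-55,0,0,0,38],[0,0,0,0,0,0,38]]
  ]
}}

```text
t: 26.08
position: [398.8, -386.5, 241.2]
tcp_rot: [179.8, 0.5, 103.4]
ft_force: [0.3, 0.6, -0.5]
finger_gap: 0.431
```

Run:
```python
from h import *
u=np.array([-np.sin(np.radians(13.4)),np.cos(np.radians(13.4)),0]);x=np.array([u[1],-u[0],0])
c2=np.array([629.3,-53,0]); o=c2+52*u
print('station',o,'press',o+148*u-109*x)
t=cam('top');d=t
print('top pad centre',onz(t,263,268,132))
s=sensors.observe();print(s['position'],s['tcp_rot'],s['finger_gap'])
print('tray?',[np.round(proj(t,(a,b,30))) for a,b in((337,-315),(574,-286),(594,-443),(357,-472))])
save(t,'t2.png',(220,100,540,340),2.5)
```

```text
station [617.24910902  -2.41565433   0.        ] press [476.91784858 116.29465416   0.        ]
top pad centre [486.1371407  115.63137143 132.        ]
[ 398.35187456 -385.84292495  238.54462147] [179.92075904   0.21391467 103.35753286] 0.43357198752591747
tray? [array([447., 331.]), array([428., 234.]), array([490., 225.]), array([512., 321.])]
```

View pics/t2.png

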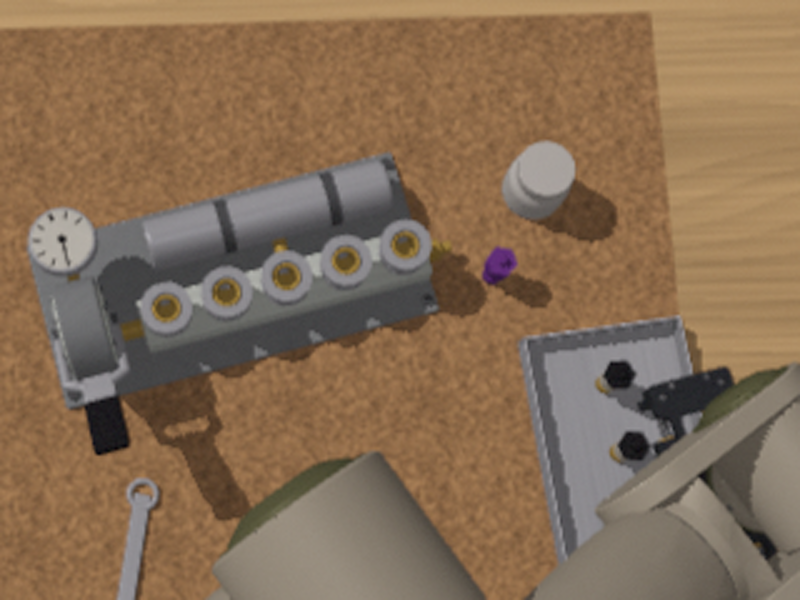

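{"fn": "step_arm", "kwargs": {
  "steps": [
    [[47,19.3,0,0,0,0,0],[47,19.3,0,0,0,0,0],[47,19.3,0,0,0,0,0],[47,19.3,0,0,0,0,0],[47,19.3,0,0,0,0,0],[47,19.3,0,0,0,0,0],[47,19.3,0,0,0,0,0],[47,19.3,0,0,0,0,0],[47,19.3,0,0,0,0,0],[47,19.3,0,0,0,0,0],[0,0,0,0,0,0,0]]
  ]
}}

```text
t: 27.5
position: [476.9, 118.7, 235.3]
tcp_rot: [-179.9, -0.1, 103.6]
ft_force: [0.4, -0.6, -0.2]
finger_gap: 0.002
```

{"fn": "step_arm", "kwargs": {
  "steps": [
    [[0,0,0,0,0,0.1745,0],[0,0,0,0,0,0.1745,0],[0,0,0,0,0,0.1745,0],[0,0,0,0,0,0.1745,0],[0,0,0,0,0,0.1745,0],[0,0,0,0,0,0.1745,0],[0,0,0,0,0,0.1745,0],[0,0,0,0,0,0.1745,0],[0,0,0,0,0,0.1745,0],[0,0,0,0,0,0,0],[0,0,0,0,0,0,0]]
  ]
}}

```text
t: 28.88
position: [477.3, 115.6, 236.2]
tcp_rot: [-180.0, 0.1, 13.5]
ft_force: [1.6, 0.0, -0.0]
finger_gap: 0.008
```

Run:
```python
from h import *
d=cam('wrist');s=d['s'];print(s['t'],s['position'],s['tcp_rot'],s['finger_gap'],s['ft_force'])
g=d['frame'].max(2)
b=((g<60)*255).astype(np.uint8);b[330:]=0
n,l,st,c=cv2.connectedComponentsWithStats(b)
for i in range(1,n):
    if st[i,4]>300: print(st[i],c[i],onz(d,*c[i],130))
print('press',proj(d,(476.9,116.3,128)), 'tip',proj(d,s['position']-[0,0,64]))
save(d,'w10.png')
```

```text
28.875 [477.30458244 115.62595866 236.21556267] [-1.79990038e+02  5.91627380e-02  1.35230733e+01] 0.007869228857308445 [ 1.61334274  0.02818795 -0.00391543]
[  173   210   299   120 13016] [322.36393669 291.79340811] [461.58023787 111.54639856 130.        ]
[  0 295  26  35 745] [ 10.36778523 313.42550336] [403.31676617 291.50557236 130.        ]
[619 295  21  35 583] [630.89022298 313.81989708] [491.37695379 -72.61261332 130.        ]
press (np.float64(320.63011472142915), np.float64(265.1870590531167)) tip (np.float64(321.79064340696533), np.float64(297.74141723965084))
```

View pics/w10.png

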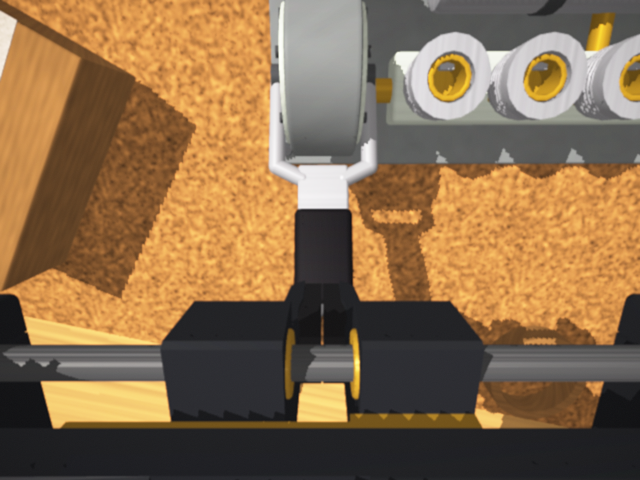

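{"fn": "step_arm", "kwargs": {
  "steps": [
    [[0,0,30,0,0,0,0],[0,0,20,0,0,0,0],[0,0,20,0,0,0,0],[0,0,15,0,0,0,0],[0,0,12,0,0,0,0],[0,0,5,0,0,0,0],[0,0,2,0,0,0,0],[0,0,0,0,0,0,0]]
  ],
  "force": 20
}}

```text
t: 29.92
position: [476.8, 115.9, 133.0]
tcp_rot: [180.0, 0.1, 13.5]
ft_force: [-5.9, -2.7, 9.2]
finger_gap: 0.004
```

{"fn": "step_arm", "kwargs": {
  "steps": [
    [[0,0,1.5,0,0,0,0],[0,0,1.5,0,0,0,0],[0,0,0,0,0,0,0]]
  ]
}}

```text
t: 30.3
position: [476.9, 116.0, 131.4]
tcp_rot: [180.0, 0.0, 13.5]
ft_force: [-10.0, -2.3, 26.3]
finger_gap: 0.008
```

{"fn": "step_arm", "kwargs": {
  "steps": [
    [[0,0,-20,0,0,0,0],[0,0,-25,0,0,0,0],[0,0,-25,0,0,0,0],[0,0,-20,0,0,0,0],[0,0,0,0,0,0,0],[0,0,0,0,0,0,0],[0,0,0,0,0,0,0],[0,0,0,0,0,0,0]]
  ]
}}

```text
t: 31.3
position: [477.3, 116.1, 219.0]
tcp_rot: [-180.0, 0.1, 13.4]
ft_force: [-0.0, -0.2, 0.7]
finger_gap: 0.005
```

Run:
```python
from h import *
t=cam('top');s=t['s'];print(s['t'],s['position'],s['ft_force']);save(t,'t3.png',(225,175,275,290),5)
```

```text
31.3 [477.34064142 116.09603035 219.04085734] [-0.00781926 -0.22012078  0.66499042]
```

View pics/t3.png

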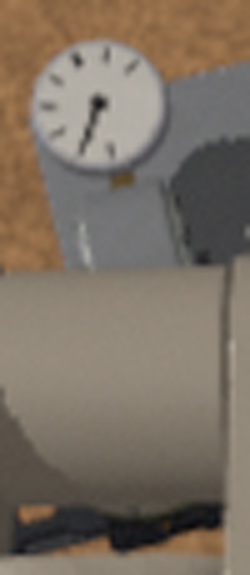

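{"fn": "step_arm", "kwargs": {
  "steps": [
    [[0,0,25,0,0,0,0],[0,0,25,0,0,0,0],[0,0,20,0,0,0,0],[0,0,12,0,0,0,0],[0,0,5,0,0,0,0],[0,0,2,0,0,0,0],[0,0,1,0,0,0,0],[0,0,0,0,0,0,0],[0,0,0,0,0,0,0]]
  ]
}}

```text
t: 32.48
position: [476.9, 116.0, 131.4]
tcp_rot: [180.0, 0.0, 13.4]
ft_force: [-10.5, -1.8, 26.2]
finger_gap: 0.004
```

{"fn": "step_arm", "kwargs": {
  "steps": [
    [[0,0,-20,0,0,0,0],[0,0,-25,0,0,0,0],[0,0,-25,0,0,0,0],[0,0,-20,0,0,0,0],[0,0,0,0,0,0,0],[0,0,0,0,0,0,0],[0,0,0,0,0,0,0],[0,0,0,0,0,0,0]]
  ]
}}

```text
t: 33.48
position: [477.4, 116.1, 219.0]
tcp_rot: [-180.0, 0.1, 13.4]
ft_force: [-0.3, 0.4, 0.3]
finger_gap: 0.004
```

```bash
cat > needle.py <<'E'
from h import *
t=cam('top');g=cv2.cvtColor(t['frame'],cv2.COLOR_RGB2GRAY).astype(np.float32);g=cv2.resize(g[175:215,225:275],None,fx=5,fy=5,interpolation=cv2.INTER_CUBIC)
a=np.radians(np.arange(0,360,2));c=(98.5,102)
m=np.mean([cv2.remap(g,(c[0]+r*np.cos(a)).astype(np.float32)[None],(c[1]+r*np.sin(a)).astype(np.float32)[None],1)[0] for r in range(14,36,2)],0)
w=np.clip(m.max()-25-m,0,None);w[np.abs((np.arange(0,360,2)-np.argmin(m)*2+180)%360-180)>24]=0
print(t['s']['t'],'needle deg (cw)',np.degrees(np.angle((w*np.exp(1j*a)).sum())).round(1))
E
python3 needle.py
python3 - <<'E'
import cv2,numpy as np
g=cv2.cvtColor(cv2.imread('pics/t3.png'),cv2.COLOR_BGR2GRAY).astype(np.float32)
a=np.radians(np.arange(0,360,2))
m=np.mean([cv2.remap(g,(98.5+r*np.cos(a)).astype(np.float32)[None],(102+r*np.sin(a)).astype(np.float32)[None],1)[0] for r in range(14,36,2)],0);print('after 1:',np.argmin(m)*2)
E
```

```text
33.475 needle deg (cw) 142.5
after 1: 110
```

Stroke 2 moved the needle from 110° to 142.5°, one mark (33.7°) within reading error. Strokes 3 to 5 follow.

{"fn": "step_arm", "kwargs": {
  "steps": [
    [[0,0,25,0,0,0,0],[0,0,25,0,0,0,0],[0,0,20,0,0,0,0],[0,0,12,0,0,0,0],[0,0,5,0,0,0,0],[0,0,2,0,0,0,0],[0,0,1,0,0,0,0],[0,0,0,0,0,0,0],[0,0,0,0,0,0,0]]
  ]
}}

```text
t: 34.65
position: [477.0, 116.0, 131.4]
tcp_rot: [180.0, -0.0, 13.4]
ft_force: [-9.8, -1.0, 26.1]
finger_gap: 0.004
```

{"fn": "step_arm", "kwargs": {
  "steps": [
    [[0,0,-20,0,0,0,0],[0,0,-25,0,0,0,0],[0,0,-25,0,0,0,0],[0,0,-20,0,0,0,0],[0,0,0,0,0,0,0],[0,0,0,0,0,0,0],[0,0,0,0,0,0,0],[0,0,0,0,0,0,0]]
  ]
}}

```text
t: 35.65
position: [477.4, 116.1, 219.1]
tcp_rot: [-180.0, 0.1, 13.4]
ft_force: [1.1, -0.4, -0.3]
finger_gap: 0.001
```

{"fn": "step_arm", "kwargs": {
  "steps": [
    [[0,0,25,0,0,0,0],[0,0,25,0,0,0,0],[0,0,20,0,0,0,0],[0,0,12,0,0,0,0],[0,0,5,0,0,0,0],[0,0,2,0,0,0,0],[0,0,1,0,0,0,0],[0,0,0,0,0,0,0],[0,0,0,0,0,0,0]]
  ]
}}

```text
t: 36.78
position: [477.0, 116.0, 131.4]
tcp_rot: [180.0, -0.0, 13.4]
ft_force: [-10.0, -2.5, 26.7]
finger_gap: 0.006
```

{"fn": "step_arm", "kwargs": {
  "steps": [
    [[0,0,-20,0,0,0,0],[0,0,-25,0,0,0,0],[0,0,-25,0,0,0,0],[0,0,-20,0,0,0,0],[0,0,0,0,0,0,0],[0,0,0,0,0,0,0],[0,0,0,0,0,0,0],[0,0,0,0,0,0,0]]
  ]
}}

```text
t: 37.78
position: [477.4, 116.1, 219.1]
tcp_rot: [-180.0, 0.1, 13.4]
ft_force: [0.1, -0.5, 0.2]
finger_gap: 0.008
```

```bash
python3 needle.py
```

```text
37.775 needle deg (cw) -151.5
```

{"fn": "step_arm", "kwargs": {
  "steps": [
    [[0,0,25,0,0,0,0],[0,0,25,0,0,0,0],[0,0,20,0,0,0,0],[0,0,12,0,0,0,0],[0,0,5,0,0,0,0],[0,0,2,0,0,0,0],[0,0,1,0,0,0,0],[0,0,0,0,0,0,0],[0,0,0,0,0,0,0]]
  ]
}}

```text
t: 38.95
position: [477.0, 116.0, 131.4]
tcp_rot: [180.0, -0.0, 13.4]
ft_force: [-10.2, -2.3, 26.1]
finger_gap: 0.001
```

{"fn": "step_arm", "kwargs": {
  "steps": [
    [[0,0,-20,0,0,0,0],[0,0,-25,0,0,0,0],[0,0,-25,0,0,0,0],[0,0,-20,0,0,0,0],[0,0,-30,0,0,0,0],[-20,0,-30,0,0,0,0],[-20,0,-20,0,0,0,0],[0,0,0,0,0,0,0],[0,0,0,0,0,0,0]]
  ]
}}

```text
t: 40.08
position: [438.9, 106.9, 298.8]
tcp_rot: [-180.0, 0.0, 13.4]
ft_force: [0.3, 0.2, -0.4]
finger_gap: 0.002
```

```bash
python3 needle.py
python3 - <<'E'
from h import *
t=cam('top');print(t['s']['position'],t['s']['ft_force']);save(t,'t4.png',(100,140,530,370),1.85)
E
```

```text
40.075 needle deg (cw) -116.7
[438.95660817 106.92173393 298.61933592] [-0.35019308 -0.7729539   0.15776974]
```

View pics/t4.png

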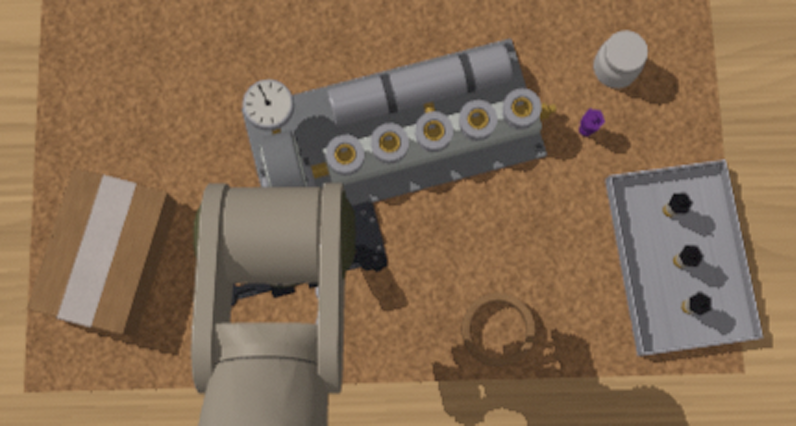

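All couplings are empty, the three filters stand in the tray, and the needle is on the fifth mark. The bystanders in view (carton, tape, jar) have not moved.

```bash
python3 -c "
from workcell import bot;print(bot.close_job())"
```

```text
the job is handed in; nothing more can be done
None
```

The job is done and handed in at about 40 s of the 210 s allowed. I freed and pulled the three filters present (couplings 0, 2 and 4; 1 and 3 were empty from the start). They all stand in the steel tray. I then gave the lever five full strokes, each to its stop at about 26 N and released clear of the pad.

- **Couplings and tray:** The last top picture shows all five couplings empty and the three filters standing in the tray. I judged the sleeves fully forward from this picture, since sleeve travel was not read out.
- **Gauge:** The needle advanced about one mark per stroke. My readings were 110, 142.5, 208.5 and 243.3 degrees after strokes 1, 2, 4 and 5, and it ended on the broad fifth mark.
- **Bystanders:** The carton, tape, jar and purple look-alike were in place in that picture. The spanner was hidden by the arm, but nothing was moved near it.
- **Disagreements:** The first top-camera positions were about 3% short along the row, so I used the wrist camera for the coupling positions. The sleeve of coupling 0 seemed only about 4 mm down when measured, but the filter came out freely.

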